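Open the art chest's drawer and hold its lid at the pointer

ROBOT

A 6-joint arm with a two-finger parallel gripper is mounted at the origin on the work surface. World frame = base frame: x ahead of the robot, y to its left, z up, the work surface at z = 0. Lengths are in m, angles in rad, forces in N, time in s.
With the tool pointing down it reaches from about 0.375 to 0.825 m from the base axis. Payload 5.5 kg.
Tool frame: the origin (TCP) lies at the very end of the fingers, on their centre line; the grasp point (between the pads) lies 19 mm behind it; z points along the fingers, y is the line along which they close (so a half turn about z gives the same grasp; the last joint's range is limited). The gripper opens to 85 mm and grips with 20 to 120 N. Pads are 22 mm wide; open, the fingers measure 114 mm over their backs; the gripper's body (76 mm by 85 mm) begins 54 mm behind the grasp point. The pads swing forward as they close: fully open they stand 13 mm farther back than shut.
Start: joints at [1.107, 0.314, -0.047, 1.21, 0, 1.571], TCP at [0.268, 0.537, 0.198] pointing down, gripper open.
Joint ranges: [-2.67, 2.67], [-0.69, 1.73], [-1.03, 1.25], [-2.08, 2.16], [-1.42, 1.45], [-3.14, 3.14]. Speed limits (rad/s): [2.39, 2.39, 3.01, 3.14, 3.14, 3.14].

INTERFACE

Orientations are given as a unit quaternion [x, y, z, w].
In Python, from rig import arm gives the robot as it stands. The module is installed in compiled form; this text tells all that it offers.
- The arm moves only by the tool move_arm, never from a script. Its argument "rows" is a list that holds one entry, the list of rows, each a list of 4 numbers: the shift along the world's x, y, z in m, then the turn about the world's z in degrees. A call has 1 to 5 rows; each row is the pose to reach, as a shift and turn from the pose commanded when the call began; what a row does not reach only later rows make up. A row lasts 1/10 s, in which the tool goes at most 50 mm and 8.59 degrees, less where a joint would pass 70% of its speed; a pose out of reach is approached as far as the arm can. A call with a gripper value outside its range is refused whole. "gripper" is the opening in per cent of the stroke, from 0 (shut) to 100 (fully open), set as the call begins (left out, the last holds). The fingers move at their own pace and stop on an object; "newtons" is the grip in N (left out, the last holds). Time passes only in rows, so rows that repeat a pose let the fingers close. It gives the time, the measured TCP pose, the force, the opening and the grip force at its end, in the units of the state.
- arm.sense(): the state, without advancing time (a new reading comes with each control period).
- arm.capture(name): name is "scene" or "side" or "wrist"; returns the picture (400x640x3 uint8, red, green, blue); there is no depth.
- arm.camera_params(name): a dict with "vfov" (degrees; the focal length in pixels is half the picture's height over the tangent of half this angle, whatever the lens; pixels are square), "cx", "cy" (the principal point, pixels), "origin" and "rotation" of the camera in the world; the wrist camera has in their place "mount" (4x4, takes a point from camera to tool coordinates, whose origin is the TCP and whose axes are the flange's). Camera axes: x right, y up, looking along -z (the intrinsics and any distortion apply to the point x, -y, -z); pixel columns grow to the right and rows downward; lengths in m; the calibration is good to about 2 mm. A picture is of the moment at which its call begins: read the wrist's pose just before it. camera_params takes no time and is no camera call.
- arm.finish_job(): hands the job in; it is judged then, once.
Trained networks look in the newest picture that a camera, given by its name, has taken for a name from the list of things; names that differ only in an ending like _2 or _b are one class to them, and where a whole thing is asked for, a point or a joint stands for the part that bears it (a point fixed in the world has none). Each returns a list of dicts, best first, with "score" (0 to 1); they miss things now and then, are a little off and sometimes report something else, mostly with a low value. They report only what shows in the picture. A call takes as long as a camera call. They do not tell look-alikes from the thing itself.
- arm.cut_out(camera, label): "region" (400x640 bool, what is visible of it) and "box" ([left, top, width, height] in pixels, round what is visible of it).
- arm.mark_of(camera, label): "uv" ([column, row] in pixels: a listed point, or the origin of a listed thing).
The state is a dict: "clock": time; "joints": joint angles; "joint_velocities": joint speeds; "effort": joint torques, N m; "eef_pos": TCP position; "eef_rot": TCP orientation; "force": force on the tool from outside, world axes, zero at the start; "wrist_torque": the same for the moment, N m; "gripper_width": opening from 0.0 (shut) to 1.0 (fully open); "gripper_force": force on a finger pad.
Only numpy, scipy, OpenCV 4.12 (cv2) and the standard library are available. Lean on these libraries where they do the work, as an engineer would, in place of code of your own. Each camera call takes 0.05 s, during which the arm holds its last target. There are 200 camera calls.

TASK

I want to prop up the lid of this wooden art chest: first, with the lid still shut, pull the blue drawer fully open by its bar handle so that I can reach the white prop stick lying in it, and leave the drawer open. Then raise the chest's lid by its bar handle until it lies in line with the red pointer beside it, and finish while still holding the lid there in the fingers, so that I can fit the prop. Do not disturb the pointer, the marker tin or the blue cutters, and leave the prop stick in the drawer.

Things in the scene. Friction and masses are not known exactly. Their poses are not given: they have to be found in the camera images.
- chest: Brown wooden art chest, fixed to the table: 220 (x) by 280 (y) by 105 mm high, with a lid on top (lid's upper face at 114 mm). Origin at the centre of its underside on the table; x points from its drawer front to its back (the hinge side), so the drawer front is its -x face, 110 mm from the origin; z up. It stands at a different place and yaw each time. A white arc with ticks stands on its +y side, y = 150 mm, up to 280 mm above the table.
- drawer (a joint): How far the blue-fronted drawer is pulled out along the chest's -x, in m: 0 shut, 0.080 fully open at its stop; may start up to 0.02 open. Stays where it is left; pulling takes about 2 to 4 N.
- drawer_handle (a point): Middle of the drawer's steel bar handle: round bar 11 mm thick, 100 mm long along the chest's y, 45 mm in front of the drawer front and 50 mm to the chest's -y side of its middle (34 or more mm of free room behind it, held by two 8 mm arms that slope up to it from the drawer front, 45 mm either side of the middle), 97 mm above the table (17 mm below the top of the closed lid). Moves with the drawer. Axes as the chest's.
- drawer_in (a point): Centre of the drawer's inner floor (inside 180 by 230 mm, walls 50 mm high); moves with the drawer. Axes as the chest's.
- lid (a joint): Angle of the lid in rad: 0 shut, growing as its front edge (the chest's -x side) rises; stop at 1.3. Hinged at the back. Hangs freely: it falls shut if let go. Lid about 0.3 to 0.6 kg, so 2 to 5 N lift at its handle.
- lid_panel: The lid: white-painted wooden panel with painted dots, 215 by 280 by 8 mm, with its handle. Origin on the hinge axis; x points from its front edge to the hinge (level when shut), y along the hinge, z out of its upper face.
- lid_hinge (a point): Point on the lid's hinge axis, half-way along it: 105 mm behind the chest's origin, 108 mm above the table. The axis runs along the chest's y.
- lid_handle (a point): Middle of the lid's steel bar handle: round bar 11 mm thick, 100 mm long along the chest's y, its axis 34 mm above the lid's upper face (28 mm of free room under it), held by two 8 mm posts 45 mm either side of the middle; in the lid's frame at x = -175 mm, y = +65 mm, z = 40 mm from the middle of the hinge axis. Turns with the lid, so axes as the lid's.
- pointer (a joint): Angle in rad at which the red pointer is set, measured as the lid's angle about the same hinge axis: the lid is in line with the pointer when both values are equal. Differs each time, 0.45 to 0.80; stays unless pushed.
- pointer_tip (a point): Ball (20 mm) at the tip of the red pointer, a flat arm 205 mm long from the hinge axis, 160 mm to the chest's +y side of its middle. x points from the tip to the hinge axis, y along the hinge.
- prop_center (a point): Centre of the white plastic prop stick, 168 mm long along y, 20 mm thick, lying loose in the drawer.
- prop: The same prop stick; origin under its centre.
- tin_center (a point): Aluminium tin with markers, 72 mm wide, 145 mm high to the marker tops, standing loose beside the chest; this point is on its axis, 50 mm up.
- marker_tin: The same tin; origin at the centre of its underside.
- cutters_center (a point): Blue-handled side cutters lying beside the chest, 150 by 66 by 14 mm; the point is near the middle, 7 mm up.
- cutters: The same cutters; origin under that point.
Mind the look-alikes: they are no part of the job. Of the things like the cutters, leave any that is green; of the rest the smaller one is meant.

How it is judged:
By the outcome, as a careful person would: the job done as asked, in the order asked, and still so for the second after the job is handed in, while the arm keeps its last pose, push and grip.
It also fails if it takes over 45 s, if anything falls off the work surface, if the arm or the gripper's body presses on something with over 40 N, if the wrist force passes 120 N, or if a joint passes its speed limit or range.

## Working session

There is one attempt and no reset: what is moved stays moved. The work goes in short steps, Python scripts to look and compute and a tool call to move; the robot and the scene stay as the last step left them, time stands still between calls to the robot, and variables do not carry over. Pictures are saved under pics/ and viewed, at most 10 in all, crops included, and the job is handed in when it is done.

Besides the shell and the picture viewer there is one more tool, called after "Request:" by a JSON object that holds its "op" and its "data", one argument or row to a line. move_arm: Moves the arm, as the interface text tells. Its arguments: {"type":"object","properties":{"rows":{"type":"array"},"gripper":{"type":"number"},"newtons":{"type":"number"}},"required":["rows"]}

```bash
mkdir -p pics; cat > h.py <<'E'
import numpy as np, cv2
from rig import arm
def save(im,n): cv2.imwrite('pics/'+n,im[:,:,::-1])
E
python3 - <<'E'
from h import *
a=arm.capture("scene"); b=arm.capture("side")
save(cv2.resize(np.vstack([a,b]),(480*1,600)) if 0 else a,"scene.png"); save(b,"side.png")
for c in("scene","side"):
    p=arm.camera_params(c); print(c,{k:np.round(v,4).tolist() if k!='x' else v for k,v in p.items() if not isinstance(v,str)})
    for l in("drawer_handle","lid_handle","lid_hinge","pointer_tip","chest","drawer_in","prop_center","tin_center","cutters_center","lid_panel"):
        print(c,l,[(np.round(d["uv"]).tolist(),round(d["score"],2)) for d in arm.mark_of(c,l)][:3])
print(arm.sense())
E
```

```text
scene {'vfov': 46.0258, 'cx': 315.1673, 'cy': 199.2114, 'origin': [1.7123, -0.1211, 0.8253], 'rotation': [0.3656, 0.3208, 0.5771, 0.656]}
scene drawer_handle [([327.0, 197.0], 0.63)]
scene lid_handle [([367.0, 202.0], 0.71)]
scene lid_hinge [([335.0, 245.0], 0.6)]
scene pointer_tip [([404.0, 180.0], 0.62)]
scene chest [([336.0, 256.0], 0.74)]
scene drawer_in [([335.0, 254.0], 0.31)]
scene prop_center [([253.0, 219.0], 0.53)]
scene tin_center [([252.0, 219.0], 0.63)]
scene cutters_center [([296.0, 190.0], 0.83), ([418.0, 238.0], 0.74), ([411.0, 183.0], 0.61)]
scene lid_panel [([334.0, 243.0], 0.77)]
side {'vfov': 49.2271, 'cx': 329.0709, 'cy': 199.9825, 'origin': [-0.1013, -0.6635, 0.9891], 'rotation': [0.376, -0.1545, -0.3256, 0.8537]}
side drawer_handle [([309.0, 209.0], 0.91)]
side lid_handle [([322.0, 165.0], 0.64), ([382.0, 172.0], 0.36)]
side lid_hinge [([385.0, 170.0], 0.59)]
side pointer_tip [([293.0, 173.0], 0.63), ([314.0, 124.0], 0.59), ([382.0, 172.0], 0.31)]
side chest [([351.0, 206.0], 0.79), ([373.0, 253.0], 0.62), ([295.0, 171.0], 0.6)]
side drawer_in []
side prop_cent
[... 231 characters left out ...]
ay([ 1.10698739e+00,  3.13470489e-01, -4.70770476e-02,  1.21018933e+00,
        1.25335501e-05,  1.57082508e+00]), 'joint_velocities': array([ 1.32147757e-04, -6.44407138e-05,  2.07665547e-03,  2.49236346e-04,
        1.54260216e-03,  5.94594590e-04]), 'effort': array([-1.16336723e-03, -5.39478457e+01,  3.40052390e+01,  1.52960991e-03,
        8.79103459e-05, -4.34683500e-06]), 'eef_pos': array([0.26841812, 0.53662999, 0.19842728]), 'eef_rot': array([2.29845414e-01, 9.73227150e-01, 3.03752791e-05, 7.33630226e-07]), 'force': array([-0.70257806, -0.29488271, -0.20877649]), 'wrist_torque': array([-0.00157107,  0.03689308,  0.01351011]), 'gripper_force': 0.0, 'gripper_width': 0.9994471536274778}
```

View pics/scene.png

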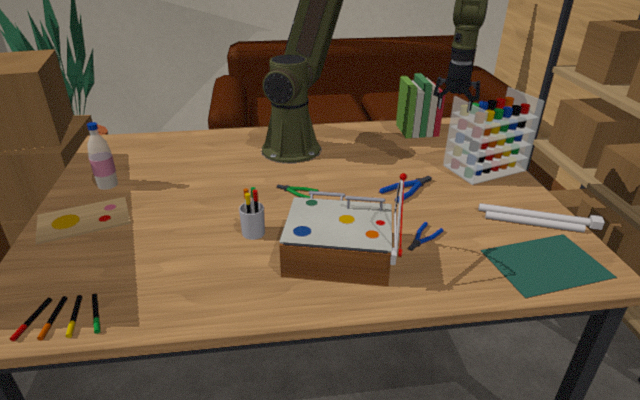

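View pics/side.png

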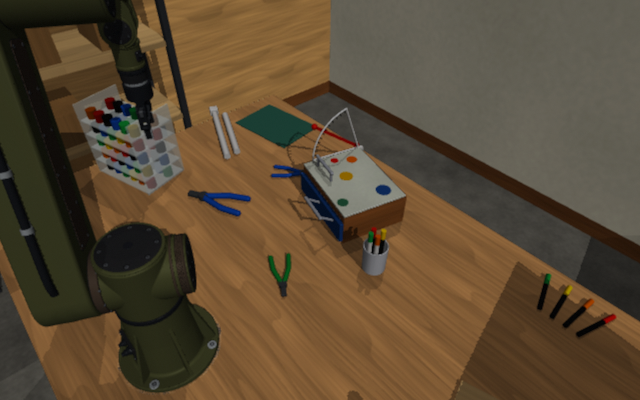

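```bash
python3 -c "
from rig import arm
for c in ('scene','side','wrist'): print(arm.camera_params(c))"
```

```text
{'vfov': 46.025831670476634, 'cx': 315.16730660788375, 'cy': 199.21139984016583, 'origin': array([ 1.71227402, -0.12112066,  0.8252923 ]), 'rotation': array([0.36563609, 0.32083813, 0.57714867, 0.65595164])}
{'vfov': 49.22707704032966, 'cx': 329.07092456821033, 'cy': 199.98253781799053, 'origin': array([-0.10133021, -0.66348639,  0.98912596]), 'rotation': array([ 0.3760217 , -0.15447314, -0.32559557,  0.85365875])}
{'vfov': 62.46942756724826, 'cx': 318.9522473214469, 'cy': 197.93111811711265, 'mount': array([[-1.51866688e-04,  9.55544832e-01,  2.94845809e-01,
         7.59104194e-02],
       [ 9.99999974e-01,  1.94550901e-04, -1.15434653e-04,
         2.25959262e-04],
       [-1.67665504e-04,  2.94845784e-01, -9.55544837e-01,
        -1.75661164e-01],
       [ 0.00000000e+00,  0.00000000e+00,  0.00000000e+00,
         1.00000000e+00]])}
```

The chest stands at scene (337,240) with its drawer front facing the robot. The red pointer is at scene (402,215) and the tin at (252,219).

Cutters candidates in scene: green (297,190), large blue (405,187) and small blue (425,237). The small blue one is meant, because it isn't green and is the smaller of the other two. I won't touch any of them. Next I'll fit the chest pose.

```bash
cat >> h.py <<'E'
from scipy.spatial.transform import Rotation as R
from scipy.optimize import least_squares
def proj(c,P,T=None):
    p=arm.camera_params(c); f=200/np.tan(np.radians(p["vfov"])/2)
    if c=="wrist": M=T@p["mount"]; Rm,o=M[:3,:3],M[:3,3]
    else: Rm,o=R.from_quat(p["rotation"]).as_matrix(),p["origin"]
    q=(np.atleast_2d(P)-o)@Rm
    return np.c_[p["cx"]+f*q[:,0]/-q[:,2], p["cy"]-f*q[:,1]/-q[:,2]]
def tool():
    s=arm.sense(); T=np.eye(4); T[:3,:3]=R.from_quat(s["eef_rot"]).as_matrix(); T[:3,3]=s["eef_pos"]; return T
def chest2w(x,P): # x: cx,cy,yaw
    return np.atleast_2d(P)@R.from_euler('z',x[2]).as_matrix().T+[x[0],x[1],0]
def lidpt(a,p): # lid frame -> chest frame
    return np.array([.105,0,.108])+R.from_euler('y',a).as_matrix()@np.array(p)
def pts(d,a,th=0):
    return {"drawer_handle":[-.155-d,-.05,.097],"lid_handle":lidpt(th,[-.175,.065,.04]),"lid_hinge":[.105,0,.108],
     "pointer_tip":lidpt(a,[-.205,.16,0]),"chest":[0,0,0]}
E
python3 - <<'E'
from h import *
obs={("scene","drawer_handle"):(327,197),("scene","lid_handle"):(367,202),("scene","pointer_tip"):(404,178),("scene","chest"):(336,256),
("side","drawer_handle"):(309,209),("side","lid_handle"):(322,165),("side","lid_hinge"):(382,171),("scene","lid_hinge"):(334.5,244),("side","pointer_tip"):(314,125),("side","chest"):(351,206)}
def res(x):
    P=pts(x[3],x[4])
    return np.concatenate([proj(c,chest2w(x,P[l]))[0]-uv for (c,l),uv in obs.items()])
r=least_squares(res,[.7,0,0,.01,.6],loss='soft_l1'); print(np.round(r.x,4)); print(np.round(r.fun.reshape(-1,2),1) if r.fun.size else 0)
ims=[]
for c in("scene","side"):
    im=arm.capture(c).copy(); x=r.x
    C=[[sx*.1075-.0025 if 0 else (-.11 if sx<0 else .105),sy*.14,.114] for sx,sy in((-1,-1),(-1,1),(1,1),(1,-1))]
    uv=proj(c,chest2w(x,C)); B=proj(c,chest2w(x,[[-.11,-.14,0],[-.11,.14,0],[.11,.14,0],[.11,-.14,0]]))
    m=proj(c,chest2w(x,C)).mean(0).astype(int); S=5
    y0,x0=m[1]-60,m[0]-80
    cr=cv2.resize(im[y0:y0+120,x0:x0+160],None,fx=S,fy=S,interpolation=cv2.INTER_CUBIC)[:,:]
    k=lambda u:((u-[x0,y0]+.5)*S).astype(int)
    cv2.polylines(cr,[k(uv)],True,(255,0,255),1); cv2.polylines(cr,[k(B)],True,(0,255,255),1)
    for n,p in pts(x[3],x[4]).items(): cv2.circle(cr,tuple(map(int,k(proj(c,chest2w(x,p)))[0])),5,(0,255,0),1)
    save(cr,f"fit_{c}.png")
E
```

```text
[ 0.6919  0.0735 -0.2766  0.0194  0.6369]
[[ 0.8 -5. ]
 [-2.  -3.4]
 [-0.9 -1.3]
 [ 1.2 -1.2]
 [ 0.4 -1.9]
 [ 2.1 -1.6]
 [-1.2 -0.6]
 [-0.8  2.8]
 [ 0.3  0.8]
 [-0.1 -2. ]]
```

View pics/fit_scene.png

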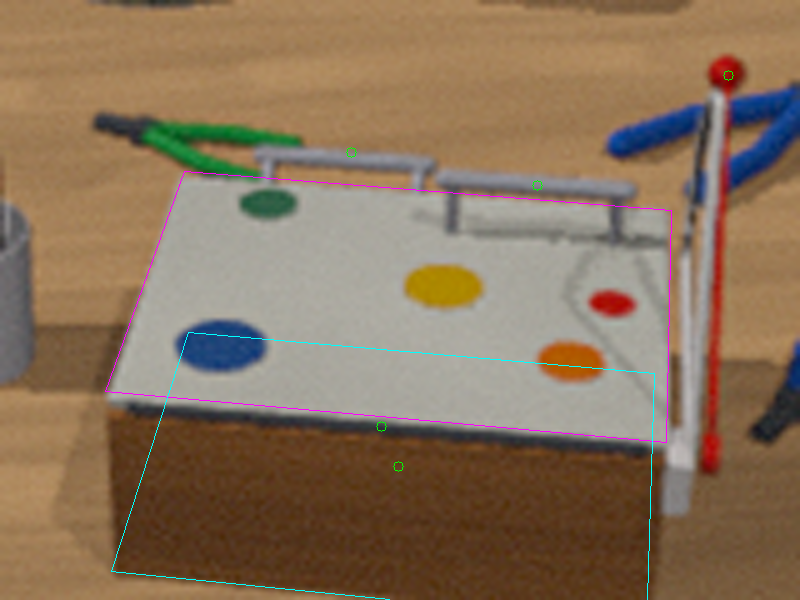

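View pics/fit_side.png

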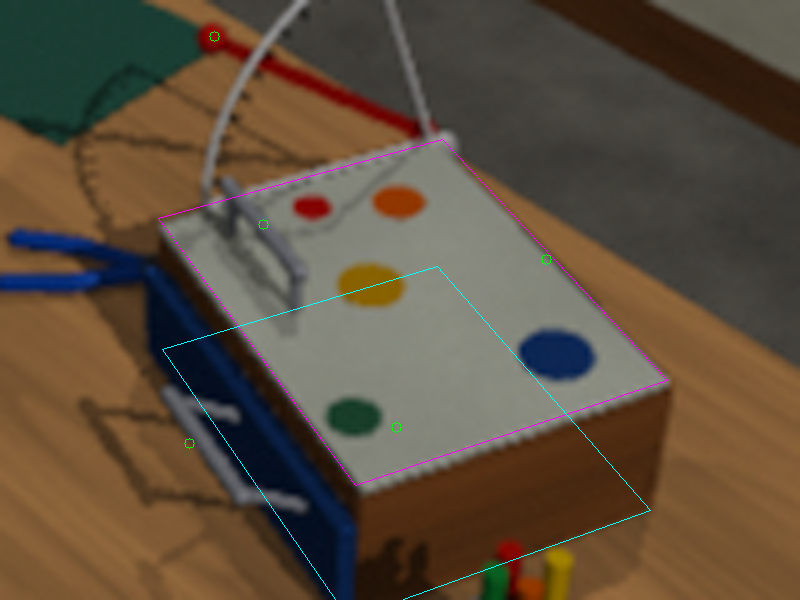

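The overlay agrees with the chest to about 1–2 px, which is a few mm: origin ≈ (0.69, 0.073), yaw ≈ −15.8°. The drawer bar sits closer to the chest than the fitted mark, so the drawer is about 1 cm open. I'll move above the drawer handle for a wrist look.

Request:
{"op": "move_arm", "data": {
  "rows": [
    [[0,0,0.05,0],[0,0,0.1,0],[0.02,-0.045,0.12,-8],[0.04,-0.09,0.12,-16],[0.06,-0.135,0.12,-24]]
  ],
  "gripper": 35
}}

```text
clock: 1.7
eef_pos: [0.3285, 0.4022, 0.3195]
eef_rot: [0.429, 0.903, 0.001, 0.0]
force: [0.6, -0.4, -0.1]
gripper_width: 0.349
gripper_force: 0.0
```

Request:
{"op": "move_arm", "data": {
  "rows": [
    [[0.023,-0.042,0,-8],[0.046,-0.084,0,-16],[0.07,-0.126,0,-24],[0.093,-0.168,0,-32],[0.116,-0.2,0,-40]]
  ]
}}

```text
clock: 2.2
eef_pos: [0.4444, 0.2006, 0.3189]
eef_rot: [0.713, 0.701, 0.0, 0.0]
force: [-0.8, 0.8, -0.9]
gripper_width: 0.346
gripper_force: 0.0
```

Request:
{"op": "move_arm", "data": {
  "rows": [
    [[0.023,-0.042,0,-8],[0.046,-0.084,0,-15],[0.07,-0.126,0,-15.3],[0.071,-0.14,0,-15.3],[0.071,-0.14,0,-15.3]]
  ]
}}

```text
clock: 2.7
eef_pos: [0.515, 0.0611, 0.3182]
eef_rot: [0.799, 0.601, -0.0, -0.0]
force: [-0.3, 1.1, 0.0]
gripper_width: 0.352
gripper_force: 0.0
```

```bash
python3 - <<'E'
from h import *
T=tool(); im=arm.capture("wrist"); s=arm.sense()
print(s["clock"],np.round(T,3).tolist(),s["gripper_width"],np.round(s["joints"],2))
for l in("drawer_handle","lid_handle","pointer_tip","lid_hinge"): print(l,[(np.round(d["uv"],1).tolist(),round(d["score"],2)) for d in arm.mark_of("wrist",l)][:3])
x=[.692,.0735,-.2766]
im=im.copy()
for n,p in pts(.01,.637).items():
    u=proj("wrist",chest2w(x,p),T)[0]; print(n,np.round(u,1)); cv2.circle(im,tuple(map(int,u)),4,(0,255,0),1)
C=proj("wrist",chest2w(x,[[.105,-.14,.114],[-.11,-.14,.114],[-.11,.14,.114],[.105,.14,.114]]),T)
cv2.polylines(im,[C.astype(int)],True,(255,0,255),1)
save(im,"w1.png")
E
```

```text
2.75 [[0.277, 0.961, -0.001, 0.515], [0.961, -0.277, -0.0, 0.061], [-0.0, -0.001, -1.0, 0.318], [0.0, 0.0, 0.0, 1.0]] 0.3495299960930445 [0.12 0.14 0.   1.43 0.   1.97]
drawer_handle [([320.7, 160.1], 0.67)]
lid_handle [([419.8, 44.1], 0.77)]
pointer_tip [([418.8, 43.7], 0.28)]
lid_hinge [([564.5, 111.3], 0.75)]
drawer_handle [321.1 152.8]
lid_handle [420.4  41.4]
lid_hinge [559.9 109.3]
pointer_tip [ 487.3 -143. ]
chest [434.9 106.8]
```

View pics/w1.png

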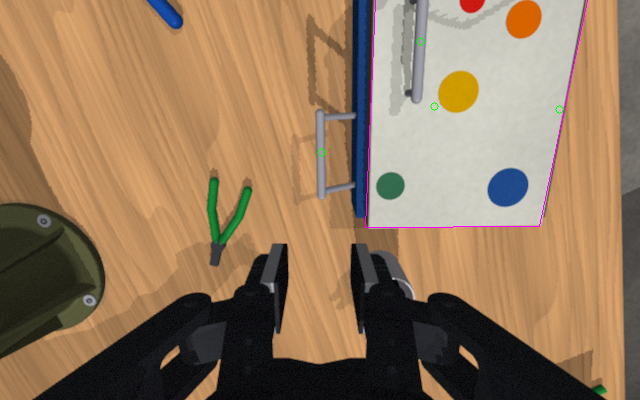

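The wrist view confirms the fit within about 1–3 px. The drawer bar (320,153) is centred between the fingers (u≈319), the drawer is ≈10 mm open, and the tin at (390,275) is clear. I'll descend and grip.

Request:
{"op": "move_arm", "data": {
  "rows": [
    [[0,0,-0.05,0],[0,0,-0.1,0],[0,0,-0.15,0],[0,0,-0.2,0],[0,0,-0.238,0]]
  ]
}}

```text
clock: 3.45
eef_pos: [0.513, 0.0641, 0.0778]
eef_rot: [0.797, 0.604, -0.001, -0.001]
force: [0.2, 0.1, 1.0]
gripper_width: 0.349
gripper_force: 0.0
```

Request:
{"op": "move_arm", "data": {
  "rows": [
    [[0,0,0,0],[0,0,0,0],[0,0,0,0],[0,0,0,0],[0,0,0,0]]
  ],
  "gripper": 0,
  "newtons": 50
}}

```text
clock: 3.95
eef_pos: [0.5164, 0.0632, 0.0823]
eef_rot: [0.798, 0.603, 0.001, 0.001]
force: [-0.8, 0.1, -0.2]
gripper_width: 0.002
gripper_force: 0.0
```

```bash
python3 - <<'E'
from h import *
T=tool(); im=arm.capture("wrist"); b=arm.capture("side")
print(np.round(T,4).tolist(),arm.sense()["gripper_width"],arm.sense()["gripper_force"])
print(proj("wrist",T[:3,3],T))
p=proj("side",T[:3,3])[0].astype(int); print(p)
cr=cv2.resize(b[p[1]-50:p[1]+50,p[0]-50:p[0]+50],(400,400),interpolation=cv2.INTER_CUBIC)
save(np.hstack([cr,cv2.resize(im,(400,250))[0:250] if 0 else cv2.copyMakeBorder(cv2.resize(im,(400,250)),0,150,0,0,cv2.BORDER_CONSTANT)]),"w2.png")
E
```

```text
[[0.2734, 0.9619, 0.0033, 0.5164], [0.9619, -0.2734, 0.0004, 0.0632], [0.0013, 0.003, -1.0, 0.0823], [0.0, 0.0, 0.0, 1.0]] -0.002777360577636199 0.0
[[320.06268836 233.41947334]]
[313 211]
```

View pics/w2.png

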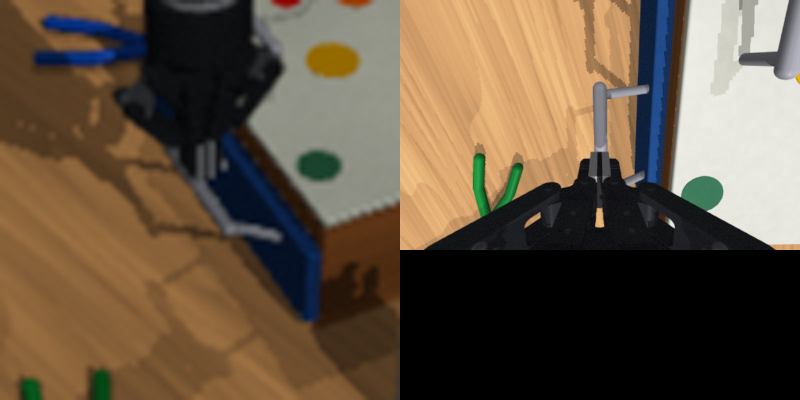

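```bash
python3 - <<'E'
from h import *
T=tool(); im=arm.capture("wrist"); b=arm.capture("side")
im=im.copy()
for P in ([-.165,-.1,.097],[-.165,0,.097],[-.165,-.095,.097]): print(P,proj("wrist",chest2w([.692,.0735,-.2766],P),T).round())
a=cv2.resize(im[110:310,240:400],(480,600),interpolation=cv2.INTER_CUBIC)
c=cv2.resize(b[170:270,285:338],(318,600),interpolation=cv2.INTER_CUBIC)
save(np.hstack([a,c]),"w3.png"); print(arm.sense()["gripper_width"])
E
```

```text
[-0.165, -0.1, 0.097] [[323. 312.]]
[-0.165, 0, 0.097] [[324. 134.]]
[-0.165, -0.095, 0.097] [[323. 305.]]
-0.0012251999446314117
```

View pics/w3.png

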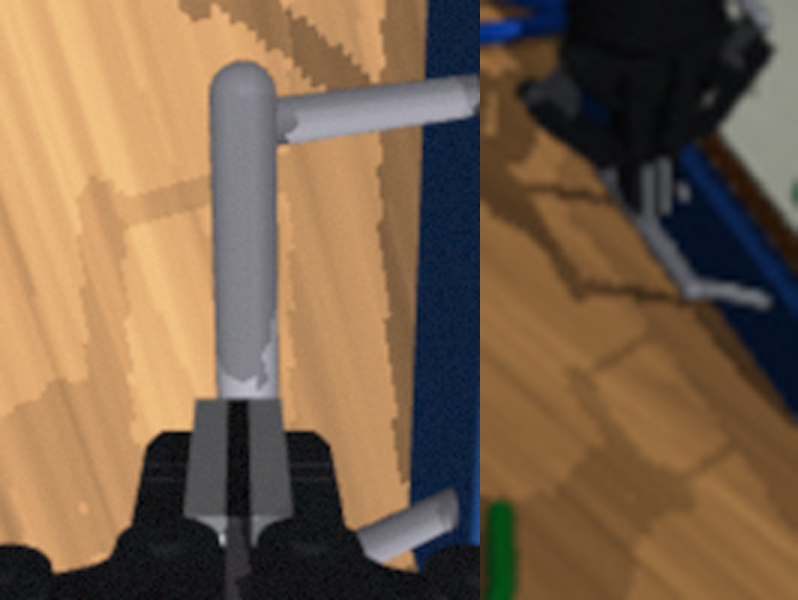

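```bash
python3 - <<'E'
from h import *
T=tool()
for z in(0,-.01,-.02,-.03,-.04):
    print(z,[proj("wrist",(T@[x,0,z,1])[:3],T)[0].round().tolist() for x in(-.011,0,.011)])
E
```

```text
0 [[320.0, 251.0], [320.0, 233.0], [320.0, 215.0]]
-0.01 [[320.0, 259.0], [320.0, 241.0], [320.0, 222.0]]
-0.02 [[320.0, 268.0], [320.0, 249.0], [320.0, 229.0]]
-0.03 [[320.0, 278.0], [320.0, 258.0], [320.0, 237.0]]
-0.04 [[320.0, 289.0], [320.0, 268.0], [320.0, 246.0]]
```

Request:
{"op": "move_arm", "data": {
  "rows": [
    [[-0.01,0.003,0,0],[-0.01,0.003,0,0]]
  ]
}}

```text
clock: 4.35
eef_pos: [0.503, 0.066, 0.0801]
eef_rot: [0.798, 0.603, -0.001, -0.001]
force: [-0.1, 0.1, 0.9]
gripper_width: -0.003
gripper_force: 0.0
```

The shut fingers slid free with no force. The crop shows their tips (v≈243) lying on top of the bar, about 20–30 mm higher than the stated TCP puts them. I'll lift, reopen, and grasp about 25 mm deeper.

Request:
{"op": "move_arm", "data": {
  "rows": [
    [[0,0,0.03,0],[0.012,-0.003,0.03,0],[0.012,-0.003,0.03,0],[0.012,-0.003,0.03,0],[0.012,-0.003,0.03,0]]
  ],
  "gripper": 35
}}

```text
clock: 4.85
eef_pos: [0.5157, 0.0628, 0.1094]
eef_rot: [0.798, 0.603, -0.001, -0.001]
force: [0.4, 0.2, -0.4]
gripper_width: 0.353
gripper_force: 0.0
```

Request:
{"op": "move_arm", "data": {
  "rows": [
    [[0,0,-0.02,0],[0,0,-0.035,0],[0,0,-0.045,0],[0,0,-0.053,0],[0,0,-0.053,0]]
  ]
}}

```text
clock: 5.35
eef_pos: [0.5157, 0.0628, 0.0562]
eef_rot: [0.798, 0.603, -0.001, -0.001]
force: [0.4, 0.3, -0.4]
gripper_width: 0.351
gripper_force: 0.0
```

Request:
{"op": "move_arm", "data": {
  "rows": [
    [[0,0,0,0],[0,0,0,0],[0,0,0,0],[0,0,0,0],[0,0,0,0]]
  ],
  "gripper": 0
}}

```text
clock: 5.85
eef_pos: [0.5173, 0.0629, 0.0579]
eef_rot: [0.798, 0.603, 0.0, 0.0]
force: [0.3, -0.5, 2.9]
gripper_width: 0.098
gripper_force: 49.0
```

Gripped at 8.3 mm, which is less than the 11 mm bar, so only a chord near its top is held. I'll go deeper.

Request:
{"op": "move_arm", "data": {
  "rows": [
    [[0,0,0,0],[0,0,0,0],[0,0,-0.005,0],[0,0,-0.01,0],[0,0,-0.01,0]]
  ],
  "gripper": 30
}}

```text
clock: 6.35
eef_pos: [0.5159, 0.0628, 0.0463]
eef_rot: [0.798, 0.603, -0.001, -0.0]
force: [0.0, -0.4, -0.7]
gripper_width: 0.301
gripper_force: 0.0
```

Request:
{"op": "move_arm", "data": {
  "rows": [
    [[0,0,0,0],[0,0,0,0],[0,0,0,0],[0,0,0,0],[0,0,0,0]]
  ],
  "gripper": 0
}}

```text
clock: 6.85
eef_pos: [0.5166, 0.0628, 0.0472]
eef_rot: [0.798, 0.603, -0.0, -0.0]
force: [1.0, -1.7, -4.2]
gripper_width: 0.107
gripper_force: 48.6
```

Request:
{"op": "move_arm", "data": {
  "rows": [
    [[-0.01,0.003,0,0],[-0.02,0.006,0,0],[-0.03,0.009,0,0],[-0.04,0.011,0,0],[-0.05,0.014,0,0]]
  ]
}}

```text
clock: 7.35
eef_pos: [0.4653, 0.0765, 0.0472]
eef_rot: [0.798, 0.603, -0.001, 0.0]
force: [0.9, -5.6, -4.2]
gripper_width: 0.104
gripper_force: 49.6
```

Request:
{"op": "move_arm", "data": {
  "rows": [
    [[-0.007,0.002,0,0],[-0.014,0.004,0,0],[-0.017,0.005,0,0],[-0.02,0.0057,0,0],[-0.02,0.0057,0,0]]
  ]
}}

```text
clock: 7.85
eef_pos: [0.4519, 0.08, 0.0474]
eef_rot: [0.798, 0.602, 0.002, 0.006]
force: [20.5, -13.4, -26.5]
gripper_width: 0.102
gripper_force: 48.8
```

The stop is reached (20 N). I'll ease the command back, release, rise and check.

Request:
{"op": "move_arm", "data": {
  "rows": [
    [[0.004,-0.001,0,0],[0.004,-0.001,0,0]]
  ]
}}

```text
clock: 8.05
eef_pos: [0.4516, 0.08, 0.0473]
eef_rot: [0.798, 0.602, -0.0, 0.002]
force: [6.7, -8.6, -10.3]
gripper_width: 0.103
gripper_force: 50.5
```

Request:
{"op": "move_arm", "data": {
  "rows": [
    [[0,0,0,0],[0,0,0,0],[0,0,0,0],[0,0,0.04,0],[0,0,0.09,0]]
  ],
  "gripper": 35
}}

```text
clock: 8.55
eef_pos: [0.4482, 0.0818, 0.1368]
eef_rot: [0.798, 0.603, -0.002, -0.002]
force: [1.6, 0.0, 0.0]
gripper_width: 0.348
gripper_force: 0.0
```

Request:
{"op": "move_arm", "data": {
  "rows": [
    [[0,0,0.05,0],[0,0,0.1,0],[0,0,0.15,0],[0,0,0.18,0],[0,0,0.18,0]]
  ]
}}

```text
clock: 9.05
eef_pos: [0.453, 0.0826, 0.3225]
eef_rot: [0.798, 0.603, 0.004, 0.002]
force: [0.0, 0.6, -1.3]
gripper_width: 0.35
gripper_force: 0.0
```

```bash
python3 - <<'E'
from h import *
T=tool(); im=arm.capture("wrist").copy(); s=arm.sense()
print(s["clock"],np.round(T[:3,3],4))
for l in("drawer_handle","lid_handle","lid_hinge"): print(l,[(np.round(d["uv"],1).tolist(),round(d["score"],2)) for d in arm.mark_of("wrist",l)][:3])
x=[.692,.0735,-.2766]
for n,p in pts(.08,.637).items():
    u=proj("wrist",chest2w(x,p),T)[0]; print(n,np.round(u,1)); cv2.circle(im,tuple(map(int,u)),4,(0,255,0),1)
h=chest2w(x,pts(.08,.6)["lid_handle"])[0]; print("lidhandle",h,"shift",h-T[:3,3])
save(im,"w4.png")
E
```

```text
9.1 [0.453  0.0826 0.3225]
drawer_handle [([320.1, 162.4], 0.79)]
lid_handle [([485.3, 49.8], 0.97)]
lid_hinge [([611.2, 114.5], 0.77)]
drawer_handle [316.  156.1]
lid_handle [484.  48.]
lid_hinge [609.8 114.3]
pointer_tip [ 581.  -127.2]
chest [476.  110.9]
lidhandle [0.64241136 0.15514537 0.148     ] shift [ 0.18944659  0.07256538 -0.17446483]
```

View pics/w4.png

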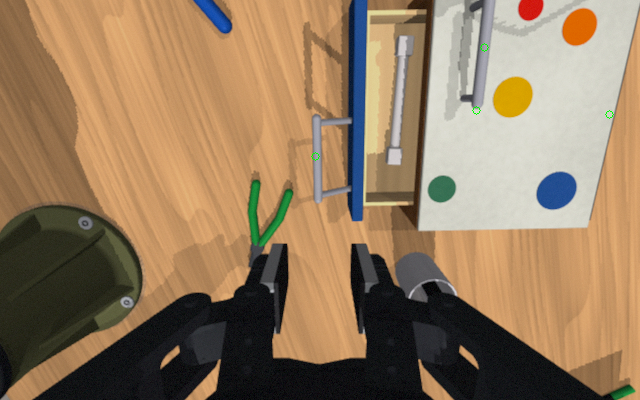

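The drawer is open to its stop: the handle is at (318,157) against (316,156) predicted for 80 mm. The prop lies in it at (400,100). The finger gap scale puts the real tips about 33 mm short of the stated TCP, and I'll allow for that at the lid. Now over the lid handle.

Request:
{"op": "move_arm", "data": {
  "rows": [
    [[0.038,0.013,0,0],[0.076,0.026,0,0],[0.114,0.039,0,0],[0.152,0.052,0,0],[0.188,0.065,0,0]]
  ]
}}

```text
clock: 9.75
eef_pos: [0.6394, 0.1471, 0.3151]
eef_rot: [0.798, 0.603, -0.001, -0.001]
force: [1.0, -0.5, 1.1]
gripper_width: 0.351
gripper_force: 0.0
```

Request:
{"op": "move_arm", "data": {
  "rows": [
    [[0,0,-0.04,0],[0,0,-0.08,0],[0,0,-0.1,0],[0,0,-0.1,0]]
  ]
}}

```text
clock: 10.15
eef_pos: [0.6352, 0.146, 0.2114]
eef_rot: [0.798, 0.603, -0.005, -0.002]
force: [-0.3, -0.1, 0.5]
gripper_width: 0.353
gripper_force: 0.0
```

```bash
python3 - <<'E'
from h import *
T=tool(); im=arm.capture("wrist").copy(); s=arm.sense()
print(s["clock"],np.round(T[:3,3],4))
print([(np.round(d["uv"],1).tolist(),round(d["score"],2)) for d in arm.mark_of("wrist","lid_handle")][:3])
x=[.692,.0735,-.2766]
print("pred",proj("wrist",chest2w(x,pts(.08,.6)["lid_handle"]),T), "ends",[proj("wrist",chest2w(x,lidpt(0,[-.175,y,.04])),T)[0].round() for y in(.015,.115)])
d=arm.cut_out("wrist","lid_handle")
if d: print(d[0]["box"],d[0]["score"])
save(im,"w5.png")
E
```

```text
10.2 [0.6352 0.146  0.2114]
[]
pred [[326.37542847 186.23146854]] ends [array([326., 247.]), array([327., 118.])]
[274.0, 80.1, 275.4, 284.8] 0.9
```

View pics/w5.png

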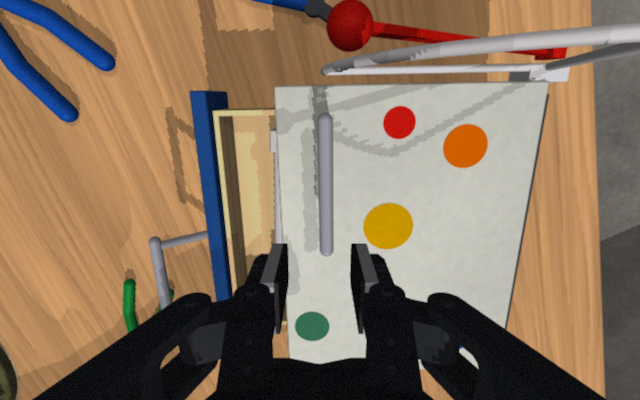

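The bar runs at u≈325, v 113–255, about 3–4 mm towards the hinge side of the finger centre (319). The pointer ball (350,25) is clear. I'll correct by 3 mm, descend and grip.

Request:
{"op": "move_arm", "data": {
  "rows": [
    [[0.003,-0.001,-0.03,0],[0.003,-0.001,-0.07,0],[0.003,-0.001,-0.1,0],[0.003,-0.001,-0.116,0],[0.003,-0.001,-0.116,0]]
  ]
}}

```text
clock: 10.8
eef_pos: [0.6409, 0.1454, 0.1004]
eef_rot: [0.798, 0.603, -0.001, -0.0]
force: [0.2, -0.2, -0.5]
gripper_width: 0.347
gripper_force: 0.0
```

Request:
{"op": "move_arm", "data": {
  "rows": [
    [[0,0,0,0],[0,0,0,0],[0,0,0,0],[0,0,0,0],[0,0,0,0]]
  ],
  "gripper": 0
}}

```text
clock: 11.3
eef_pos: [0.6399, 0.1467, 0.1033]
eef_rot: [0.798, 0.603, -0.0, -0.002]
force: [-8.5, 2.4, 2.7]
gripper_width: 0.106
gripper_force: 48.8
```

Gripped. I'll raise the lid along its arc, in 0.05 rad steps to 0.25 first.

Request:
{"op": "move_arm", "data": {
  "rows": [
    [[0.002,-0.0006,0.0087,0],[0.0047,-0.0013,0.0173,0],[0.0077,-0.0022,0.0257,0],[0.011,-0.0031,0.034,0],[0.0147,-0.0042,0.042,0]]
  ]
}}

```text
clock: 11.8
eef_pos: [0.6539, 0.143, 0.145]
eef_rot: [0.798, 0.603, -0.001, -0.002]
force: [-8.6, 3.3, -1.9]
gripper_width: 0.1
gripper_force: 48.7
```

Request:
{"op": "move_arm", "data": {
  "rows": [
    [[0.0041,-0.0012,0.0079,0],[0.0087,-0.0025,0.0156,0],[0.0136,-0.0038,0.023,0],[0.0188,-0.0053,0.0301,0],[0.0243,-0.0069,0.037,0]]
  ]
}}

```text
clock: 12.3
eef_pos: [0.6777, 0.1367, 0.183]
eef_rot: [0.797, 0.603, -0.0, -0.003]
force: [-11.2, 2.8, 4.9]
gripper_width: 0.103
gripper_force: 48.8
```

```bash
cat > m.py <<'E'
from h import *
s=arm.sense(); print(s["clock"],np.round(s["eef_pos"],4),np.round(s["force"],1),s["gripper_width"])
obs={}
for c in("scene","side"):
    im=arm.capture(c)
    for l in("pointer_tip","lid_handle"): print(c,l,[(np.round(d["uv"],1).tolist(),round(d["score"],2)) for d in arm.mark_of(c,l)][:3])
    x=[.692,.0735,-.2766]
    for th in(.45,.5,.55,.6,.65,.7): print(th,*[proj(c,chest2w(x,p))[0].round(1).tolist() for p in(lidpt(th,[-.215,-.14,0.002]),lidpt(th,[-.215,.14,0.002]),lidpt(th,[-.175,.065,.04]),lidpt(th,[-.205,.16,0]))])
    m=proj(c,chest2w(x,lidpt(.55,[-.12,.03,0])))[0].astype(int)
    im=cv2.resize(im[m[1]-75:m[1]+75,m[0]-50:m[0]+50],(400,600),interpolation=cv2.INTER_CUBIC)
    print("crop origin",m-[50,75]); obs[c]=im
import sys
save(np.hstack([obs["scene"],obs["side"]]),sys.argv[1])
E
python3 m.py l1.png
```

```text
12.3 [0.6777 0.1367 0.183 ] [-11.2   2.8   4.9] 0.10315767052491066
scene pointer_tip [([401.4, 175.6], 0.49)]
scene lid_handle [([367.8, 184.2], 0.63)]
0.45 [292.1, 172.4] [394.5, 179.8] [365.8, 181.9] [401.9, 183.9]
0.5 [291.7, 170.2] [394.8, 177.7] [365.8, 180.7] [402.2, 181.8]
0.55 [291.2, 168.1] [395.1, 175.6] [365.8, 179.6] [402.5, 179.8]
0.6 [290.7, 166.2] [395.4, 173.7] [365.8, 178.7] [402.9, 178.0]
0.65 [290.2, 164.4] [395.7, 171.9] [365.8, 178.0] [403.2, 176.3]
0.7 [289.6, 162.8] [396.0, 170.3] [365.8, 177.4] [403.6, 174.8]
crop origin [300 129]
side pointer_tip [([313.9, 124.8], 0.52)]
side lid_handle [([335.8, 140.9], 0.62)]
0.45 [351.1, 189.9] [309.1, 138.0] [334.6, 141.9] [308.8, 135.8]
0.5 [352.8, 186.8] [310.5, 135.1] [336.3, 139.6] [310.1, 133.1]
0.55 [354.8, 183.7] [312.0, 132.3] [338.2, 137.3] [311.6, 130.4]
0.6 [356.9, 180.6] [313.7, 129.4] [340.1, 135.1] [313.1, 127.7]
0.65 [359.1, 177.5] [315.6, 126.6] [342.1, 133.0] [314.8, 125.1]
0.7 [361.5, 174.4] [317.5, 123.8] [344.2, 130.9] [316.6, 122.5]
crop origin [299  82]
```

View pics/l1.png

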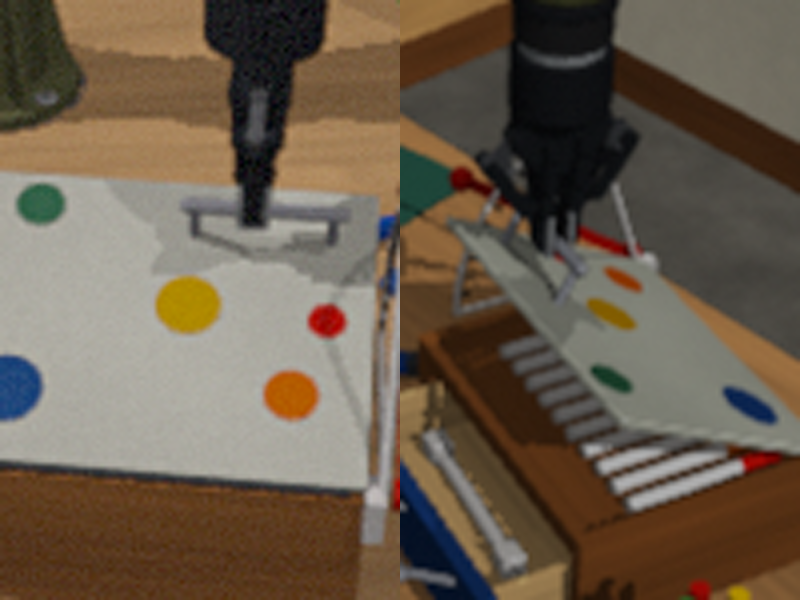

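The lid is held at roughly 0.5 rad and everything looks undisturbed. In the side crop the pointer ball is at about (314,126) and the lid's front corner at (312,137). For precision I'll measure the lid angle from its painted dots against the shut-lid pictures, and the pointer angle from the red ball's centroid.

```bash
cat > ang.py <<'E'
from h import *
X=[.692,.0735,-.2766]
def ray_lid(c,uv,th): # uv -> lid coords on top face
    f=lambda q: proj(c,chest2w(X,lidpt(th,[q[0],q[1],.006])))[0]-uv
    return least_squares(f,[-.1,0]).x
def blobs(im,poly,ranges):
    h=cv2.cvtColor(im,cv2.COLOR_RGB2HSV); out={}
    M=np.zeros(im.shape[:2],np.uint8); cv2.fillPoly(M,[poly.astype(np.int32)],1)
    for n,(lo,hi) in ranges.items():
        m=((h[:,:,0]>=lo)&(h[:,:,0]<=hi)&(h[:,:,1]>110)&(M>0)).astype(np.uint8)
        k,_,st,ce=cv2.connectedComponentsWithStats(m)
        if k>1:
            i=1+st[1:,4].argmax()
            if st[i,4]>12: out[n]=(ce[i],int(st[i,4]))
    return out
RG={"yellow":(19,30),"orange":(9,18),"blue":(105,125),"green":(60,90)}
def poly(c,th): return proj(c,chest2w(X,[lidpt(th,[x,y,.006]) for x,y in((-.2,-.13),(-.2,.13),(-.01,.13),(-.01,-.13))]))
def ball(c,im):
    h=cv2.cvtColor(im,cv2.COLOR_RGB2HSV).astype(int); m=(((h[:,:,0]<6)|(h[:,:,0]>174))&(h[:,:,1]>150)&(h[:,:,2]>60)).astype(np.uint8)
    e=cv2.morphologyEx(m,cv2.MORPH_OPEN,cv2.getStructuringElement(cv2.MORPH_ELLIPSE,(5,5)))
    g=proj(c,chest2w(X,lidpt(.62,[-.205,.16,0])))[0]; ys,xs=np.nonzero(e)
    k=np.hypot(xs-g[0],ys-g[1])<10
    return np.array([xs[k].mean(),ys[k].mean(),k.sum()]) if k.any() else None
def run(th0):
    for c in("side","scene"):
        s=cv2.imread(f"pics/{c}.png")[:,:,::-1].copy(); n=arm.capture(c)
        A=blobs(s,poly(c,0),RG); B=blobs(n,poly(c,th0),RG)
        ks=[k for k in A if k in B]; L={k:ray_lid(c,A[k][0],0) for k in ks}
        print(c,{k:(L[k].round(3).tolist(),A[k][1],B[k][1],B[k][0].round(1).tolist()) for k in ks})
        for k in ks: print(k,round(least_squares(lambda t:proj(c,chest2w(X,lidpt(t[0],[*L[k],.006])))[0]-B[k][0],[th0]).x[0],3),end=" ")
        r=least_squares(lambda t:np.concatenate([proj(c,chest2w(X,lidpt(t[0],[*L[k],.006])))[0]-B[k][0] for k in ks]),[th0],loss='soft_l1'); print("LID",r.x.round(4),"res",r.cost.round(2))
        for nm,im in(("then",s),("now",n)):
            b=ball(c,im)
            if b is not None:
                t=least_squares(lambda t:proj(c,chest2w(X,lidpt(t[0],[-.205,.16,0])))[0]-b[:2],[.6]); print(nm,"ball",b.round(1),"POINTER",t.x.round(4),"res",t.fun.round(1))
import sys; run(float(sys.argv[1]))
E
python3 ang.py .5
```

```text
side {'yellow': ([-0.12, 0.018], 91, 54, [351.4, 160.2]), 'orange': ([-0.062, 0.089], 57, 32, [354.2, 151.4]), 'blue': ([-0.049, -0.091], 109, 50, [386.1, 182.9]), 'green': ([-0.188, -0.088], 48, 24, [351.3, 176.5])}
yellow 0.488 orange 0.477 blue 0.508 green 0.493 LID [0.4918] res 0.12
then ball [314.  126.5  22. ] POINTER [0.6239] res [-0.1 -0.1]
now ball [314. 126.  17.] POINTER [0.6306] res [0.1 0.1]
scene {'yellow': ([-0.12, 0.02], 110, 181, [346.5, 204.6]), 'orange': ([-0.061, 0.091], 83, 132, [372.4, 227.3]), 'blue': ([-0.047, -0.089], 130, 211, [301.1, 225.4]), 'green': ([-0.188, -0.086], 33, 68, [309.6, 179.2])}
yellow 0.488 orange 0.452 blue 0.536 green 0.496 LID [0.493] res 0.16
then ball [402.6 176.2  32. ] POINTER [0.6502] res [0.6 0.1]
now ball [403.  176.5  22. ] POINTER [0.6425] res [0.2 0. ]
```

The dots give lid ≈ 0.493 in both cameras. The pointer averages ≈ 0.635 (side 0.627, scene 0.646) and is undisturbed. I'll raise by 0.142 rad.

Request:
{"op": "move_arm", "data": {
  "rows": [
    [[0.004,-0.0012,0.0047,0],[0.0084,-0.0024,0.0092,0],[0.0129,-0.0036,0.0136,0],[0.0174,-0.0049,0.0179,0],[0.0174,-0.0049,0.0179,0]]
  ]
}}

```text
clock: 13.2
eef_pos: [0.6965, 0.1318, 0.2029]
eef_rot: [0.797, 0.603, 0.001, -0.002]
force: [-13.3, 3.2, 10.0]
gripper_width: 0.103
gripper_force: 49.4
```

```bash
python3 ang.py .63; python3 - <<'E'
from h import *
s=arm.sense(); print(s["clock"],s["eef_pos"].round(4),s["force"].round(1),s["gripper_width"],s["gripper_force"])
E
```

```text
side {'yellow': ([-0.12, 0.018], 91, 40, [354.2, 155.6]), 'orange': ([-0.062, 0.089], 57, 21, [356.0, 149.4]), 'blue': ([-0.049, -0.091], 109, 31, [387.3, 181.0])}
yellow 0.631 orange 0.618 blue 0.649 LID [0.6311] res 0.23
then ball [314.  126.5  22. ] POINTER [0.6239] res [-0.1 -0.1]
now ball [314. 126.  17.] POINTER [0.6306] res [0.1 0.1]
scene {'yellow': ([-0.12, 0.02], 110, 196, [346.4, 201.9]), 'orange': ([-0.061, 0.091], 83, 145, [372.4, 226.2]), 'blue': ([-0.047, -0.089], 130, 226, [300.8, 224.6]), 'green': ([-0.188, -0.086], 33, 80, [308.7, 174.6])}
yellow 0.633 orange 0.594 blue 0.695 green 0.641 LID [0.6386] res 0.14
then ball [402.6 176.2  32. ] POINTER [0.6502] res [0.6 0.1]
now ball [402.5 176.5  28. ] POINTER [0.6395] res [0.7 0.1]
13.3 [0.6963 0.1319 0.2027] [-12.7   4.3  11. ] 0.10434475087805112 49.38530087471008
```

The lid (0.631 side, 0.639 scene) agrees with the pointer (0.627, 0.645) within about 0.01 rad. I'll hold briefly to check it stays still, then hand in.

Request:
{"op": "move_arm", "data": {
  "rows": [
    [[0,0,0,0],[0,0,0,0],[0,0,0,0],[0,0,0,0],[0,0,0,0]]
  ]
}}

```text
clock: 13.8
eef_pos: [0.6962, 0.1319, 0.2027]
eef_rot: [0.797, 0.603, 0.001, -0.002]
force: [-12.3, 4.7, 10.8]
gripper_width: 0.103
gripper_force: 49.4
```

```bash
python3 ang.py .63 | grep -o "LID.*"; python3 -c "
from rig import arm
print(arm.sense()['force'],arm.finish_job())"
```

```text
LID [0.638] res 0.37
LID [0.6392] res 0.12
the job is handed in; nothing more can be done
[-12.848084     4.70816491  10.82475582] None
```

I pulled the drawer out to its stop with the prop stick still in it, then raised the lid to about 0.64 rad, within about 0.01 rad of the pointer, and handed the job in at about 14 s with the lid still in the fingers; the pointer did not move, and I kept clear of the tin and blue cutters but did not re-check them at the end.

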